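Raking light on a panel painting

ROBOT

A 6-joint arm with a two-finger parallel gripper is mounted at the origin on the work surface. World frame = base frame: x ahead of the robot, y to its left, z up, the work surface at z = 0. Lengths are in m, angles in rad, forces in N, time in s.
With the tool pointing down it reaches from about 0.375 to 0.9 m from the base axis. Payload 3.1 kg.
Tool frame: the origin (TCP) lies between the finger pads; the fingertips stand robot.finger_overhang ahead of it and the grasp point (between the pads) lies 3 mm ahead of it (robot.finger_overhang is the distance from the TCP to the fingertips, in m); z points along the fingers, y is the line along which they close (so a half turn about z gives the same grasp; the last joint's range is limited). The gripper opens to 87 mm and grips with 3 to 60 N. Pads are 19 mm wide; open, the fingers measure 117 mm over their backs; the gripper's body (75 mm by 190 mm) begins 51 mm behind the grasp point.
Start: joints at [1.115, 0.527, 1.433, -0, 1.181, -0.178], TCP at [0.171, 0.601, 0.245] pointing down, gripper open.
Joint ranges: [-3.08, 3.08], [-0.75, 2.2], [0.22, 2.44], [-1.43, 4.57], [0, 2.65], [-2.85, 2.85]. Speed limits (rad/s): [2.79, 2.79, 3.14, 3.14, 3.14, 3.14].

INTERFACE

Orientations are given as a unit quaternion [x, y, z, w].
In Python, from rig import get_obs, vision, hand_in, nets, robot gives the robot as it stands.
- The arm moves only by the tool apply_moves, never from a script. Its argument "series" is a list of rows, each an object with "offset": the shift along the world's x, y, z in cm, a list of three; "rot": the turn, a rotation vector about the world's x, y, z in degrees, a list of three. A call has 1 to 20 rows; each row is the pose to reach, as a shift and turn from the pose commanded when the call began; what a row does not reach only later rows make up. A row lasts 1/10 s, in which the tool goes at most 50 mm and 8.59 degrees, less where a joint would pass 70% of its speed; a pose out of reach is approached as far as the arm can. A call with a gripper value outside its range is refused whole. "hand" is the opening, from 0 (shut) to 1 (fully open), set as the call begins (left out, the last holds). The fingers move at their own pace and stop on an object; "newtons" is the grip in N (left out, the last holds). Time passes only in rows, so rows that repeat a pose let the fingers close. It gives the time, the measured TCP pose, the force, the opening and the grip force at its end, in the units of the state.
- get_obs(): the state, without advancing time (a new reading comes with each control period).
- vision.camera(name): name is "side" or "top"; returns the picture (384x512x3 uint8, red, green, blue); there is no depth.
- vision.calibration(name): a dict with "K" (3x3 intrinsics, pixels), "k1" (the pictures are not rectified: a ray, as slopes to the right and down, at radius r is drawn at 1 + k1 r^2 times it, then the intrinsics apply), "R" (3x3) and "t" (3): a world point X has camera coordinates R X + t. Camera axes: x right, y down, z forward; pixel columns grow to the right and rows downward; lengths in m; the calibration is good to about 2 mm. A picture is of the moment at which its call begins. calibration takes no time and is no camera call.
- hand_in(): hands the job in; it is judged then, once.
Trained networks look in the newest picture that a camera, given by its name, has taken for a name from the list of things; names that differ only in an ending like _2 or _b are one class to them, and where a whole thing is asked for, a point or a joint stands for the part that bears it (a point fixed in the world has none). Each returns a list of dicts, best first, with "conf" (0 to 1); they miss things now and then, are a little off and sometimes report something else, mostly with a low value. They report only what shows in the picture. A call takes as long as a camera call. They do not tell look-alikes from the thing itself.
- nets.search_frame(camera, query): "centre" ([x, y, z] in m, in world coordinates, good to about 4 mm: the middle of the surface that is visible of it).
- nets.spot_point(camera, query): "centre" ([x, y, z] in m, in world coordinates, good to about 4 mm: a listed point, or the origin of a listed thing).
The state is a dict: "time": time; "q": joint angles; "joint_velocities": joint speeds; "joint_torque": joint torques, N m; "position": TCP position; "tool_rot": TCP orientation; "ft_force": force on the tool from outside, world axes, zero at the start; "moment": the same for the moment, N m; "grip_width": finger opening in m; "grip_force": force on a finger pad.
Only numpy, scipy, OpenCV 4.12 (cv2) and the standard library are available. Lean on these libraries where they do the work, as an engineer would, in place of code of your own. Each camera call takes 0.05 s, during which the arm holds its last target. There are 200 camera calls.

TASK

First pull the sliding tray with the little painting out from under the wooden bridge by its knob, all the way to its stop. Then draw the round metal torch out of the holder and hold it up in the air over the painting, slanting at about 45 degrees, with its lens aimed at the middle of the painting from about 10 cm away. Finish while still holding the torch steady there, touching nothing else with it; never touch the painting, and leave the brush and everything else on the table where it is.

Things in the scene. Friction and masses are not known exactly. Their poses are not given: they have to be found in the camera images.
- stand: fixed viewing stand: plywood base 170 x 460 mm (x, y), 12 mm thick, with two aluminium rails 28 mm high along its long edges. Origin on the table surface, the base reaching 220 mm to -y and 240 mm to +y of it; its y axis runs along the rails, towards the bridge; z up. Its place and yaw vary.
- bridge: fixed wooden bridge over the +y end of the stand: board 220 x 180 mm (x, y), underside 72 mm and top 86 mm above the table, legs along both x sides. Origin at table height under the centre of the board, 140 mm from the stand's origin along the stand's +y. Axes as the stand's.
- tray (a joint): slide of the tray along the stand, m: 0 = fully under the bridge, 0.18 = at its stop, fully out; grows as the tray moves along the stand's -y. Starts between 0 and 0.06. It moves with about 2 N of friction and stays where it is left.
- knob_top (a point): centre of the top of the tray's aluminium knob, 60 mm above the table. The knob is upright and round: grip head 24 mm across from 40 to 60 mm height, on an 18 mm neck down to the tray (upper face 24 mm above the table). It is outside the bridge at every tray position, at least 50 mm from the bridge's edge.
- painting: painted wooden panel 120 x 160 x 12 mm (x, y, z), fixed on the tray 135 mm from the knob, towards the bridge. Origin at the centre of its underside; axes as the stand's; moves with the tray.
- painting_mid (a point): middle of the painting's upper face, 37 mm above the table.
- holder: fixed wooden block 70 x 170 x 55 mm (x, y, z) with two round wells 39 mm wide and 45 mm deep, at 46 mm to either side of its centre along its y axis. Origin at the centre of its underside. One well holds the torch, the other the brush, either way round.
- torch: round dark metal torch, 150 mm long, about 160 g (varies by a third): head 34 mm across for the first 30 mm, tapering at 42 mm to a 25 mm body, rubber button at the tail. It stands loosely in its well, lens down, tail up (tail 160 mm above the table). Origin at the centre of the lens face; z axis along the torch from lens to tail, so the light goes along -z.
- beam (a point): point on the torch's axis 100 mm in front of the lens (along the torch's -z).
- brush: flat brush with a round wooden handle, 137 mm long, standing handle down in the other well; head 36 mm wide. Origin at the handle's end. Leave alone.
- amber_bottle: amber bottle, 56 mm across, 110 mm tall, beyond the stand. Origin at its underside.
- clear_jar: glass jar, 80 mm across, 90 mm tall, beyond the stand. Origin at its underside.
- mixing_cup: white bowl, 52 mm across, 30 mm tall, on the robot's side. Origin at its underside.
- weight: steel weight, 36 mm across, 36 mm tall, between the stand and the holder. Origin at its underside.
- spatula: spatula 170 mm long lying on the robot's side of the stand. Origin near its middle, x axis along it.
- small_vial: small glass vial, 28 mm across, 50 mm tall, beyond the holder. Origin at its underside.
Things that resemble listed ones, but are neither listed nor needed, are in the scene too. Of the things that look like the holder, take the one that is farthest to the robot's right at the start.

How it is judged:
By the outcome, as a careful person would: the job done as asked, in the order asked, and still so for the second after the job is handed in, while the arm keeps its last pose, push and grip.
It also fails if it takes over 54 s, if anything falls off the work surface, if the arm or the gripper's body presses on something with over 40 N, if the wrist force passes 120 N, or if a joint passes its speed limit or range.

## Working session

There is one attempt and no reset: what is moved stays moved. The work goes in short steps, Python scripts to look and compute and a tool call to move; the robot and the scene stay as the last step left them, time stands still between calls to the robot, and variables do not carry over. Pictures are saved under pics/ and viewed, at most 10 in all, crops included, and the job is handed in when it is done.

Besides the shell and the picture viewer there is one more tool, called after "Call:" as name(argument=value, ...) on one line, values as JSON. apply_moves: Moves the arm, as the interface text tells. Its arguments: {"type":"object","properties":{"series":{"type":"array"},"hand":{"type":"number"},"newtons":{"type":"number"}},"required":["series"]}

```bash
ls; mkdir -p pics
python3 - <<'E'
from rig import get_obs, vision, nets, robot
import cv2,numpy as np
print(robot.finger_overhang, get_obs()['position'],get_obs()['tool_rot'])
for c in('side','top'):
    im=vision.camera(c); cv2.imwrite(f'pics/{c}0.png',im[:,:,::-1])
    for q in('knob_top','painting_mid','holder','torch','stand','bridge','brush','weight'):
        print(c,q,[(np.round(d['centre'],3).tolist(),round(d['conf'],2)) for d in nets.spot_point(c,q)[:4]])
    K=vision.calibration(c);print(K)
E
```

```text
pics
0.022 [0.17046523 0.60057075 0.2435574 ] [ 1.37951088e-01  9.90438416e-01 -1.06164000e-03 -3.36979994e-04]
side knob_top [([0.56, 0.093, 0.06], 0.76)]
side painting_mid [([0.568, 0.228, 0.037], 0.97)]
side holder [([0.535, -0.336, -0.001], 0.88), ([0.331, -0.256, 0.0], 0.62)]
side torch [([0.717, -0.284, 0.002], 0.63), ([0.545, -0.38, 0.013], 0.6)]
side stand [([0.559, 0.131, -0.001], 0.74)]
side bridge [([0.568, 0.274, 0.002], 0.72), ([0.622, -0.164, 0.001], 0.72)]
side brush [([0.529, -0.286, 0.008], 0.74)]
side weight [([0.618, -0.163, 0.004], 0.68)]
{'K': array([[434.0918464 ,   0.        , 254.64123411],
       [  0.        , 434.0918464 , 199.32987869],
       [  0.        ,   0.        ,   1.        ]]), 'k1': -0.09260213557480279, 'R': array([[ 0.94060443, -0.33933632,  0.01068519],
       [-0.19787683, -0.57352482, -0.79493021],
       [ 0.27587692,  0.74560053, -0.60660678]]), 't': array([-0.54872227,  0.13261376,  0.96005615])}
top knob_top [([0.56, 0.095, 0.062], 0.85), ([0.529, -0.286, 0.01], 0.72)]
top painting_mid []
top holder [([0.539, -0.338, -0.002], 0.61)]
top torch [([0.548, -0.378, 0.009], 0.61)]
top stand []
top bridge [([0.574, 0.273, 0.0], 0.88)]
top brush [([0.528, -0.288, 0.01], 0.75)]
top weight [([0.612, -0.16, 0.001], 0.58)]
{'K': array([[412.3807868 ,   0.        , 262.14537579],
       [  0.        , 412.3807868 , 196.53582771],
       [  0.        ,   0.        ,   1.        ]]), 'k1': -0.059547088211547645, 'R': array([[ 0.00772322, -0.99992802,  0.0091814 ],
       [-0.99063059, -0.00890273, -0.13627832],
       [ 0.13635025, -0.00804287, -0.99062804]]), 't': array([-0.04614487,  0.58047206,  0.89231354])}
```

View pics/top0.png

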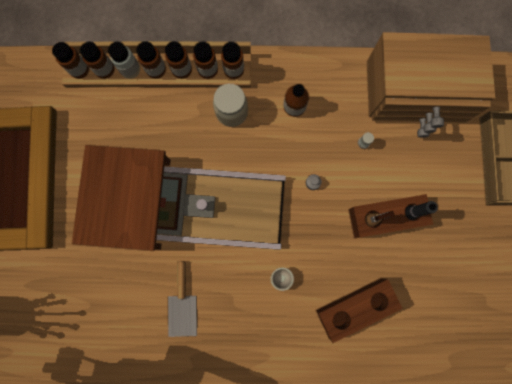

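View pics/side0.png

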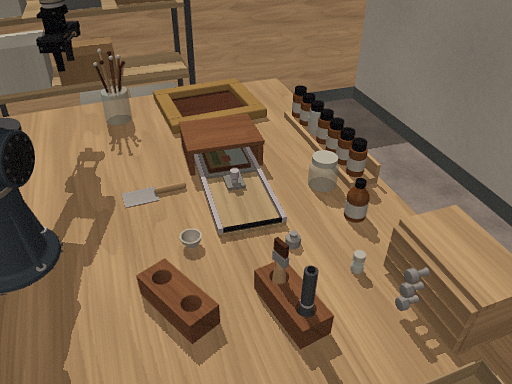

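The top view shows the full holder at (395,217) with the brush at (375,218) and torch at (418–432,209). An empty look-alike is at (360,310). In the side view they are at (292,300) and (178,297). The full holder is farther to the robot's right (y≈-0.337 against -0.256) and holds the torch, so it fits. The knob is at (202,205) in top and (235,175) in side. I'll confirm these in one enlarged crop.

```bash
cat > h.py <<'E'
import numpy as np, cv2
from rig import vision
C={c:vision.calibration(c) for c in('side','top')}
def norm(c,uv):
    k=C[c]; d=np.array([k['k1'],0,0,0,0.])
    return cv2.undistortPoints(np.array([[uv]],float),k['K'],d)[0,0]
def tri(us,ut):
    P=[np.c_[C[c]['R'],C[c]['t']] for c in('side','top')]
    X=cv2.triangulatePoints(P[0],P[1],norm('side',us),norm('top',ut))[:,0]
    return X[:3]/X[3]
def proj(c,X):
    k=C[c]; return cv2.projectPoints(np.array([X],float),cv2.Rodrigues(k['R'])[0],k['t'],k['K'],np.array([k['k1'],0,0,0,0.]))[0][0,0]
def onplane(c,uv,z):
    k=C[c]; r=k['R'].T@np.r_[norm(c,uv),1]; o=-k['R'].T@k['t']; return o+r*(z-o[2])/r[2]
E
python3 - <<'E'
import cv2,numpy as np
s=cv2.imread('pics/side0.png');t=cv2.imread('pics/top0.png')
f=lambda im,x,y,w,h,k:cv2.resize(im[y:y+h,x:x+w],None,fx=k,fy=k,interpolation=cv2.INTER_CUBIC)
A=np.hstack([f(s,245,230,100,75,4),f(t,350,170,100,75,4)])
B=np.hstack([f(s,190,140,100,75,4),f(t,150,160,100,75,4)])
cv2.imwrite('pics/crop1.png',np.vstack([A,B]))
E
```

```text
(no output)
```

View pics/crop1.png

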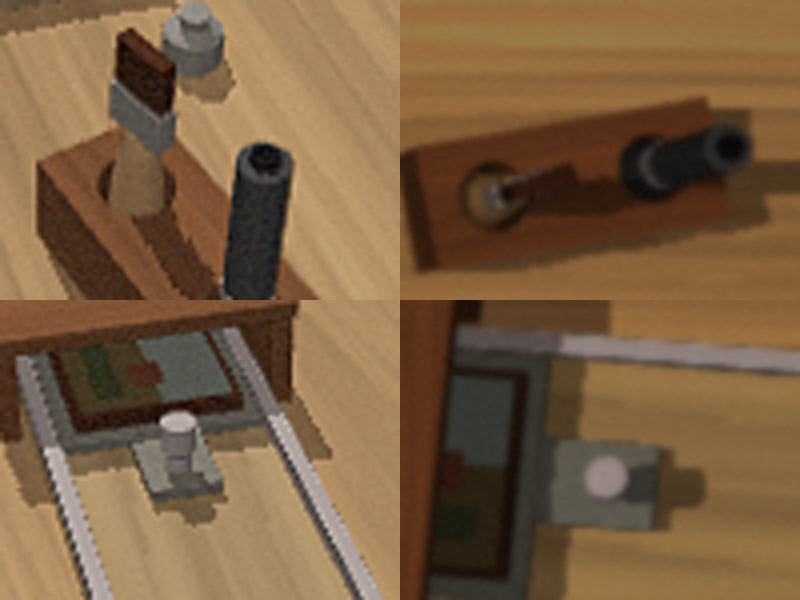

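The crop confirms the holder with brush and torch. The torch tail is at side (311,269), top (433,206). The knob top is at side (234,169.4), top (201,204).

Run:
```python
from h import *
np.set_printoptions(precision=4,suppress=True)
print('tail',tri((311.1,269.1),(432.8,205.9)),'knob',tri((234.1,169.4),(201.2,203.9)))
# rails outer top edges (z=.028) in top view, right ends & near bridge
for n,uv in dict(far_r=(285,178),far_l=(166,170),near_r=(281,246.5)).items(): print(n,onplane('top',uv,.028))
t=[(350+x/4-.375,170+y/4-.375) for x,y in[(18,146),(308,97),(28,268)]]
for uv in t: print('holder',onplane('top',uv,.055))
# orientation of the bridge edge
for uv in[(166,151),(157,249),(84,146),(73.5,246.5)]: print('br',onplane('top',uv,.086))
```

```text
tail [ 0.5475 -0.3807  0.157 ] knob [0.5596 0.0934 0.0599]
far_r [ 0.6261 -0.0938  0.028 ]
far_l [0.6425 0.1815 0.028 ]
near_r [ 0.4691 -0.0848  0.028 ]
holder [ 0.559  -0.2463  0.055 ]
holder [ 0.5882 -0.4122  0.055 ]
holder [ 0.4913 -0.2504  0.055 ]
br [0.673  0.1699 0.086 ]
br [0.4604 0.1807 0.086 ]
br [0.6834 0.3525 0.086 ]
br [0.4633 0.3606 0.086 ]
```

Heights check out: tail 157 mm against 160 given, knob 60 mm against 60. The stand's yaw is about -3.4°. Next: move over the knob with the fingers closing along the rails.

Call:
apply_moves(series=[{"offset": [1, -1, 0], "rot": [0, 0, 0]}, {"offset": [3, -4, 0], "rot": [0, 0, 1]}, {"offset": [6, -7.5, 0], "rot": [0, 0, 2]}, {"offset": [9, -11.5, 0], "rot": [0, 0, 3]}, {"offset": [12, -15.5, 0], "rot": [0, 0, 4]}, {"offset": [15, -19.5, 0], "rot": [0, 0, 5]}, {"offset": [18, -23.5, 0], "rot": [0, 0, 6]}, {"offset": [21, -27.5, 0], "rot": [0, 0, 7]}, {"offset": [24, -31.5, -1], "rot": [0, 0, 8]}, {"offset": [27, -35.5, -2], "rot": [0, 0, 9]}, {"offset": [30, -39.5, -3], "rot": [0, 0, 10]}, {"offset": [33, -43.3, -4], "rot": [0, 0, 11]}, {"offset": [36, -47, -5], "rot": [0, 0, 12]}, {"offset": [38, -49.5, -6], "rot": [0, 0, 12.5]}, {"offset": [38.8, -50.5, -7], "rot": [0, 0, 12.5]}, {"offset": [38.9, -50.7, -8], "rot": [0, 0, 12.5]}, {"offset": [38.9, -50.7, -8], "rot": [0, 0, 12.5]}, {"offset": [38.9, -50.7, -8], "rot": [0, 0, 12.5]}], hand=0.55, newtons=30)

```text
time: 2.7
position: [0.5581, 0.0955, 0.1643]
tool_rot: [0.029, 1.0, 0.0, -0.001]
ft_force: [0.1, -0.1, 0.1]
grip_width: 0.0476
grip_force: 0.0
```

Call:
apply_moves(series=[{"offset": [0, -0.1, -2], "rot": [0, 0, 0]}, {"offset": [0, -0.1, -4], "rot": [0, 0, 0]}, {"offset": [0.1, -0.1, -6], "rot": [0, 0, 0]}, {"offset": [0.1, -0.1, -8], "rot": [0, 0, 0]}, {"offset": [0.1, -0.1, -9.5], "rot": [0, 0, 0]}, {"offset": [0.1, -0.1, -10.3], "rot": [0, 0, 0]}, {"offset": [0.1, -0.1, -10.7], "rot": [0, 0, 0]}, {"offset": [0.1, -0.1, -10.7], "rot": [0, 0, 0]}, {"offset": [0.1, -0.1, -10.7], "rot": [0, 0, 0]}])

```text
time: 3.6
position: [0.5612, 0.0935, 0.0583]
tool_rot: [0.029, 1.0, -0.0, 0.001]
ft_force: [-0.2, 0.8, 0.8]
grip_width: 0.0477
grip_force: 0.0
```

Call:
apply_moves(series=[{"offset": [0, 0, 0], "rot": [0, 0, 0]}, {"offset": [0, 0, 0], "rot": [0, 0, 0]}, {"offset": [0, 0, 0], "rot": [0, 0, 0]}, {"offset": [0, 0, 0], "rot": [0, 0, 0]}, {"offset": [0, 0, 0], "rot": [0, 0, 0]}, {"offset": [0, 0, 0], "rot": [0, 0, 0]}, {"offset": [0, 0, 0], "rot": [0, 0, 0]}, {"offset": [0, 0, 0], "rot": [0, 0, 0]}], hand=0)

```text
time: 4.4
position: [0.5609, 0.0932, 0.0577]
tool_rot: [0.029, 1.0, -0.0, 0.0]
ft_force: [-0.0, 0.1, 3.5]
grip_width: 0.0232
grip_force: 30.0
```

Gripped: 23 mm opening on the 24 mm head. Now pull.

Call:
apply_moves(series=[{"offset": [0, -0.4, 0], "rot": [0, 0, 0]}, {"offset": [-0.1, -1, 0], "rot": [0, 0, 0]}, {"offset": [-0.1, -1.7, 0], "rot": [0, 0, 0]}, {"offset": [-0.1, -2.4, 0], "rot": [0, 0, 0]}, {"offset": [-0.2, -3.1, 0], "rot": [0, 0, 0]}, {"offset": [-0.2, -3.8, 0], "rot": [0, 0, 0]}, {"offset": [-0.3, -4.5, 0], "rot": [0, 0, 0]}, {"offset": [-0.3, -5.2, 0], "rot": [0, 0, 0]}, {"offset": [-0.35, -5.9, 0], "rot": [0, 0, 0]}, {"offset": [-0.4, -6.6, 0], "rot": [0, 0, 0]}, {"offset": [-0.4, -7.3, 0], "rot": [0, 0, 0]}, {"offset": [-0.5, -8, 0], "rot": [0, 0, 0]}, {"offset": [-0.5, -8.7, 0], "rot": [0, 0, 0]}, {"offset": [-0.55, -9.4, 0], "rot": [0, 0, 0]}, {"offset": [-0.6, -10.1, 0], "rot": [0, 0, 0]}, {"offset": [-0.6, -10.7, 0], "rot": [0, 0, 0]}, {"offset": [-0.65, -11.2, 0], "rot": [0, 0, 0]}, {"offset": [-0.65, -11.2, 0], "rot": [0, 0, 0]}])

```text
time: 6.2
position: [0.5533, -0.0202, 0.0577]
tool_rot: [0.029, 1.0, -0.0, -0.001]
ft_force: [-2.6, -1.0, 6.5]
grip_width: 0.0234
grip_force: 30.0
```

Call:
apply_moves(series=[{"offset": [0, -0.2, 0], "rot": [0, 0, 0]}, {"offset": [0, -0.4, 0], "rot": [0, 0, 0]}, {"offset": [0, -0.6, 0], "rot": [0, 0, 0]}, {"offset": [0, -0.8, 0], "rot": [0, 0, 0]}, {"offset": [-0.1, -1, 0], "rot": [0, 0, 0]}, {"offset": [-0.1, -1.2, 0], "rot": [0, 0, 0]}, {"offset": [-0.1, -1.2, 0], "rot": [0, 0, 0]}])

```text
time: 6.9
position: [0.5525, -0.0316, 0.0577]
tool_rot: [0.029, 1.0, -0.0, -0.001]
ft_force: [-1.1, 1.0, 6.1]
grip_width: 0.023
grip_force: 30.0
```

Not yet at the stop, so creep on.

Call:
apply_moves(series=[{"offset": [0, -0.2, 0], "rot": [0, 0, 0]}, {"offset": [0, -0.4, 0], "rot": [0, 0, 0]}, {"offset": [0, -0.6, 0], "rot": [0, 0, 0]}, {"offset": [0, -0.8, 0], "rot": [0, 0, 0]}, {"offset": [0, -0.8, 0], "rot": [0, 0, 0]}])

```text
time: 7.4
position: [0.552, -0.0395, 0.0577]
tool_rot: [0.029, 1.0, -0.0, -0.001]
ft_force: [-1.8, 2.3, 7.8]
grip_width: 0.0232
grip_force: 30.0
```

Call:
apply_moves(series=[{"offset": [0, -0.15, 0], "rot": [0, 0, 0]}, {"offset": [0, -0.3, 0], "rot": [0, 0, 0]}, {"offset": [0, -0.45, 0], "rot": [0, 0, 0]}, {"offset": [0, -0.6, 0], "rot": [0, 0, 0]}, {"offset": [0, -0.6, 0], "rot": [0, 0, 0]}])

```text
time: 7.9
position: [0.5516, -0.0453, 0.0577]
tool_rot: [0.029, 1.0, 0.0, -0.002]
ft_force: [-2.4, 1.1, 7.6]
grip_width: 0.0229
grip_force: 30.0
```

Call:
apply_moves(series=[{"offset": [0, -0.15, 0], "rot": [0, 0, 0]}, {"offset": [0, -0.3, 0], "rot": [0, 0, 0]}, {"offset": [0, -0.45, 0], "rot": [0, 0, 0]}, {"offset": [0, -0.6, 0], "rot": [0, 0, 0]}, {"offset": [0, -0.6, 0], "rot": [0, 0, 0]}])

```text
time: 8.4
position: [0.5512, -0.0512, 0.0577]
tool_rot: [0.029, 1.0, 0.0, -0.002]
ft_force: [-3.7, 1.3, 8.7]
grip_width: 0.023
grip_force: 30.0
```

Call:
apply_moves(series=[{"offset": [-0.05, -0.15, 0], "rot": [0, 0, 0]}, {"offset": [-0.05, -0.3, 0], "rot": [0, 0, 0]}, {"offset": [-0.1, -0.45, 0], "rot": [0, 0, 0]}, {"offset": [-0.1, -0.6, 0], "rot": [0, 0, 0]}, {"offset": [-0.1, -0.75, 0], "rot": [0, 0, 0]}, {"offset": [-0.1, -0.75, 0], "rot": [0, 0, 0]}])

```text
time: 9.0
position: [0.5509, -0.0543, 0.0577]
tool_rot: [0.031, 1.0, 0.003, -0.001]
ft_force: [2.4, 18.1, 8.3]
grip_width: 0.0228
grip_force: 30.0
```

Stop reached at 18 N after 147 mm of travel. Relax the pull, release, rise.

Call:
apply_moves(series=[{"offset": [0, 0.15, 0], "rot": [0, 0, 0]}, {"offset": [0, 0.35, 0], "rot": [0, 0, 0]}, {"offset": [0, 0.35, 0], "rot": [0, 0, 0]}])

```text
time: 9.3
position: [0.551, -0.0541, 0.0577]
tool_rot: [0.029, 1.0, 0.001, -0.001]
ft_force: [-0.5, 5.5, 7.8]
grip_width: 0.0229
grip_force: 30.0
```

Call:
apply_moves(series=[{"offset": [0, 0, 0], "rot": [0, 0, 0]}, {"offset": [0, 0, 0], "rot": [0, 0, 0]}, {"offset": [0, 0, 0], "rot": [0, 0, 0]}, {"offset": [0, 0, 0], "rot": [0, 0, 0]}, {"offset": [0, 0, 1], "rot": [0, 0, 0]}, {"offset": [0, 0, 3], "rot": [0, 0, 0]}, {"offset": [0, 0, 6], "rot": [0, 0, 0]}, {"offset": [0, 0, 9], "rot": [0, 0, 0]}, {"offset": [0, 0, 12], "rot": [0, 0, 0]}, {"offset": [0, 0, 15], "rot": [0, 0, 0]}, {"offset": [0, 0, 18], "rot": [0, 0, 0]}, {"offset": [0, 0, 19], "rot": [0, 0, 0]}, {"offset": [0, 0, 19], "rot": [0, 0, 0]}], hand=0.55)

```text
time: 10.6
position: [0.5531, -0.0551, 0.2493]
tool_rot: [0.029, 1.0, -0.001, 0.002]
ft_force: [0.4, 0.1, 1.0]
grip_width: 0.0483
grip_force: 0.0
```

Run:
```python
from rig import get_obs, vision, nets
import cv2,numpy as np
print(get_obs()['position'],get_obs()['q'])
for c in('side','top'):
    im=vision.camera(c); cv2.imwrite(f'pics/{c}1.png',im[:,:,::-1])
    for q in('knob_top','painting_mid','torch'):
        print(c,q,[(np.round(d['centre'],3).tolist(),round(d['conf'],2)) for d in nets.spot_point(c,q)[:3]])
s=cv2.imread('pics/side1.png');t=cv2.imread('pics/top1.png')
f=lambda im,x,y,w,h,k:cv2.resize(im[y:y+h,x:x+w],None,fx=k,fy=k,interpolation=cv2.INTER_CUBIC)
cv2.imwrite('pics/crop2.png',np.hstack([f(s,160,120,133,200,3),f(t,150,120,133,200,3)]))
```

```text
[ 0.5530567  -0.05511841  0.24933979] [-3.00353532e-01  4.27003156e-01  1.60536159e+00 -9.73496395e-05
  1.10502406e+00 -1.81248203e+00]
side knob_top [([0.551, -0.055, 0.062], 0.98)]
side painting_mid [([0.556, 0.081, 0.034], 0.95), ([0.717, -0.284, 0.002], 0.36)]
side torch [([0.545, -0.379, 0.015], 0.65)]
top knob_top [([0.552, -0.056, 0.064], 0.75), ([0.529, -0.288, 0.01], 0.33)]
top painting_mid [([0.558, 0.082, 0.037], 0.82)]
top torch [([0.549, -0.382, 0.009], 0.92)]
```

View pics/crop2.png

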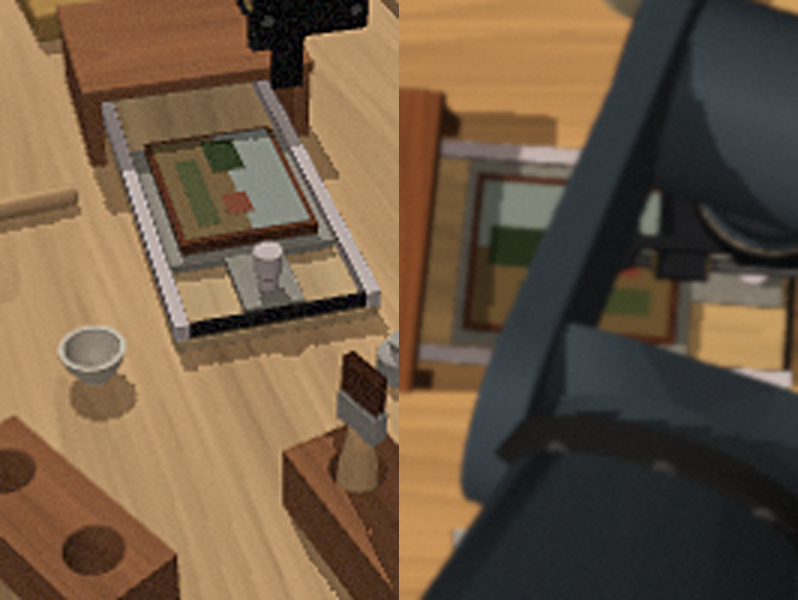

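The crop shows the tray fully out: knob by the black stop bar at crop (267,265), painting centre at about (230,190), just clear of the bridge. Painting_mid ≈ (0.558, 0.081, 0.037). Before grasping the torch I'll check wrist limits for the final slant.

Run:
```python
import numpy as np
from scipy.spatial.transform import Rotation as R
from rig import get_obs
o=get_obs(); q=o['q']
def f(q): return R.from_euler('ZYZYZ',[q[0],q[1]+q[2],q[3],q[4],q[5]])
c=f(q).inv()*R.from_quat(o['tool_rot']); print('c',c.as_rotvec())
down=R.from_quat(o['tool_rot'])
for name,rv in dict(fromright=[45,0,0],fromleft=[-45,0,0],outward=[0,-45,0],inward=[0,45,0],d45=[32,-32,0],d45b=[32,32,0]).items():
    T=R.from_rotvec(rv,degrees=True)*down; d=T.apply([0,0,1]); g=np.array([.558,.081,.037])-.21*d; w=g-.17*d
    for a in(1.8,2.1):
        A=(R.from_euler('ZY',[np.arctan2(w[1],w[0]),a])).inv()*T*c.inv()
        e=A.as_euler('ZYZ'); print(name,np.round(d,2),g.round(3),'r',np.hypot(*w[:2]).round(2),a,e.round(2),'alt',(e+[np.pi,0,np.pi]).round(2))
```

```text
Traceback (most recent call last):
  File "scipy/spatial/transform/_rotation.pyx", line 1413, in scipy.spatial.transform._rotation.Rotation.from_euler
ValueError: Expected axis specification to be a non-empty string of upto 3 characters, got ZYZYZ
```

Run:
```python
import numpy as np
from scipy.spatial.transform import Rotation as R
from rig import get_obs
o=get_obs(); q=o['q']
def f(q): return R.from_euler('ZYZ',[q[0],q[1]+q[2],q[3]])*R.from_euler('YZ',[q[4],q[5]])
c=f(q).inv()*R.from_quat(o['tool_rot']); print('c',c.as_rotvec())
down=R.from_quat(o['tool_rot'])
for name,rv in dict(fromright=[45,0,0],fromleft=[-45,0,0],outward=[0,-45,0],inward=[0,45,0],d45=[32,-32,0],d45b=[32,32,0]).items():
    T=R.from_rotvec(rv,degrees=True)*down; d=T.apply([0,0,1]); g=np.array([.558,.081,.037])-.21*d; w=g-.17*d
    for a in(1.8,2.1):
        A=(R.from_euler('ZY',[np.arctan2(w[1],w[0]),a])).inv()*T*c.inv()
        e=A.as_euler('ZYZ'); print(name,np.round(d,2),g.round(3),'r',np.hypot(*w[:2]).round(2),a,e.round(2),'alt',(e+[np.pi,0,np.pi]).round(2))
```

```text
c [ 2.73122955e-16 -5.05542401e-16  1.57079633e+00]
fromright [-0.    0.71 -0.71] [ 0.558 -0.068  0.185] r 0.59 1.8 [ 0.74  1.63 -1.9 ] alt [3.88 1.63 1.24]
fromright [-0.    0.71 -0.71] [ 0.558 -0.068  0.185] r 0.59 2.1 [ 0.75  1.41 -2.11] alt [3.89 1.41 1.04]
fromleft [-0.   -0.71 -0.71] [0.558 0.229 0.186] r 0.66 1.8 [-0.66  1.78 -0.94] alt [2.48 1.78 2.2 ]
fromleft [-0.   -0.71 -0.71] [0.558 0.229 0.186] r 0.66 2.1 [-0.64  1.54 -0.76] alt [2.5  1.54 2.38]
outward [ 0.71  0.   -0.71] [0.41  0.081 0.186] r 0.3 1.8 [-0.34  0.6  -1.04] alt [2.8  0.6  2.11]
outward [ 0.71  0.   -0.71] [0.41  0.081 0.186] r 0.3 2.1 [-0.61  0.33 -0.73] alt [2.53 0.33 2.41]
inward [-0.71  0.   -0.71] [0.707 0.081 0.185] r 0.83 1.8 [ 0.08  2.13 -1.4 ] alt [3.22 2.13 1.74]
inward [-0.71  0.   -0.71] [0.707 0.081 0.185] r 0.83 2.1 [ 0.07  1.83 -1.43] alt [3.21 1.83 1.72]
d45 [ 0.5  0.5 -0.7] [ 0.453 -0.025  0.185] r 0.38 1.8 [ 0.8   1.06 -2.11] alt [3.94 1.06 1.03]
d45 [ 0.5  0.5 -0.7] [ 0.453 -0.025  0.185] r 0.38 2.1 [ 0.96  0.87 -2.39] alt [4.1  0.87 0.75]
d45b [-0.5  0.5 -0.7] [ 0.664 -0.025  0.185] r 0.76 1.8 [ 0.48  1.98 -1.61] alt [3.62 1.98 1.53]
d45b [-0.5  0.5 -0.7] [ 0.664 -0.025  0.185] r 0.76 2.1 [ 0.44  1.71 -1.75] alt [3.58 1.71 1.39]
```

From the right (+45° about x) all joints stay in range, keeping this yaw. Move above the torch.

Call:
apply_moves(series=[{"offset": [0, -1, 0], "rot": [0, 0, 0]}, {"offset": [0, -3.5, 0.5], "rot": [0, 0, 0]}, {"offset": [-0.1, -7, 1], "rot": [0, 0, 0]}, {"offset": [-0.2, -10.5, 1], "rot": [0, 0, 0]}, {"offset": [-0.2, -14, 1], "rot": [0, 0, 0]}, {"offset": [-0.3, -17.5, 1], "rot": [0, 0, 0]}, {"offset": [-0.4, -21, 1], "rot": [0, 0, 0]}, {"offset": [-0.5, -24.5, 1], "rot": [0, 0, 0]}, {"offset": [-0.5, -28, 1], "rot": [0, 0, 0]}, {"offset": [-0.6, -30.5, 1], "rot": [0, 0, 0]}, {"offset": [-0.6, -32, 1], "rot": [0, 0, 0]}, {"offset": [-0.6, -32.5, 1], "rot": [0, 0, 0]}, {"offset": [-0.6, -32.5, 1], "rot": [0, 0, 0]}, {"offset": [-0.6, -32.5, 1], "rot": [0, 0, 0]}], hand=0.6)

```text
time: 12.4
position: [0.5463, -0.3785, 0.2574]
tool_rot: [0.029, 1.0, 0.001, -0.0]
ft_force: [0.3, 0.1, -0.1]
grip_width: 0.0523
grip_force: 0.0
```

Call:
apply_moves(series=[{"offset": [0, -0.1, -1.5], "rot": [0, 0, 0]}, {"offset": [0, -0.1, -4], "rot": [0, 0, 0]}, {"offset": [0, -0.1, -6], "rot": [0, 0, 0]}, {"offset": [0, -0.1, -8], "rot": [0, 0, 0]}, {"offset": [0, -0.1, -10], "rot": [0, 0, 0]}, {"offset": [0, -0.1, -11.7], "rot": [0, 0, 0]}, {"offset": [0, -0.1, -12.7], "rot": [0, 0, 0]}, {"offset": [0, -0.1, -13.2], "rot": [0, 0, 0]}, {"offset": [0, -0.1, -13.2], "rot": [0, 0, 0]}, {"offset": [0, -0.1, -13.2], "rot": [0, 0, 0]}])

```text
time: 13.4
position: [0.5468, -0.381, 0.1264]
tool_rot: [0.029, 1.0, -0.001, 0.001]
ft_force: [-0.3, -0.9, 0.2]
grip_width: 0.0523
grip_force: 0.0
```

Call:
apply_moves(series=[{"offset": [0, 0, 0], "rot": [0, 0, 0]}, {"offset": [0, 0, 0], "rot": [0, 0, 0]}, {"offset": [0, 0, 0], "rot": [0, 0, 0]}, {"offset": [0, 0, 0], "rot": [0, 0, 0]}, {"offset": [0, 0, 0], "rot": [0, 0, 0]}, {"offset": [0, 0, 0], "rot": [0, 0, 0]}, {"offset": [0, 0, 0], "rot": [0, 0, 0]}, {"offset": [0, 0, 0], "rot": [0, 0, 0]}, {"offset": [0, 0, 0], "rot": [0, 0, 0]}], hand=0, newtons=45)

```text
time: 14.3
position: [0.5463, -0.3809, 0.1257]
tool_rot: [0.029, 1.0, -0.0, 0.0]
ft_force: [-1.0, 0.0, 1.9]
grip_width: 0.0237
grip_force: 45.0
```

Gripped on the body at 24 mm. Draw it straight up.

Call:
apply_moves(series=[{"offset": [0, 0, 0.4], "rot": [0, 0, 0]}, {"offset": [0, 0, 1], "rot": [0, 0, 0]}, {"offset": [0, 0, 2], "rot": [0, 0, 0]}, {"offset": [0, 0, 3], "rot": [0, 0, 0]}, {"offset": [0, 0, 4], "rot": [0, 0, 0]}, {"offset": [0, 0, 5], "rot": [0, 0, 0]}, {"offset": [0, 0, 6.5], "rot": [0, 0, 0]}, {"offset": [0, 0, 8], "rot": [0, 0, 0]}, {"offset": [0, 0, 10], "rot": [0, 0, 0]}, {"offset": [0, 0, 12], "rot": [0, 0, 0]}, {"offset": [0, 0, 14], "rot": [0, 0, 0]}, {"offset": [0, 0, 16], "rot": [0, 0, 0]}, {"offset": [0, 0, 17.5], "rot": [0, 0, 0]}, {"offset": [0, 0, 18], "rot": [0, 0, 0]}, {"offset": [0, 0, 18], "rot": [0, 0, 0]}, {"offset": [0, 0, 18], "rot": [0, 0, 0]}])

```text
time: 15.9
position: [0.5459, -0.3804, 0.305]
tool_rot: [0.029, 1.0, 0.0, -0.001]
ft_force: [-0.5, -0.7, -1.8]
grip_width: 0.0237
grip_force: 45.0
```

Run:
```python
from rig import get_obs, vision, nets
import cv2,numpy as np
print(get_obs()['position'],get_obs()['ft_force'])
for c in('side','top'):
    im=vision.camera(c); cv2.imwrite(f'pics/{c}2.png',im[:,:,::-1])
    for q in('torch','beam','brush'):
        print(c,q,[(np.round(d['centre'],3).tolist(),round(d['conf'],2)) for d in nets.spot_point(c,q)[:3]])
```

```text
[ 0.54586851 -0.38040153  0.30497307] [-0.48939927 -0.71071322 -1.79041786]
side torch []
side beam []
side brush [([0.532, -0.288, 0.011], 0.67)]
top torch []
top beam []
top brush [([0.527, -0.288, 0.011], 0.81)]
```

View pics/side2.png

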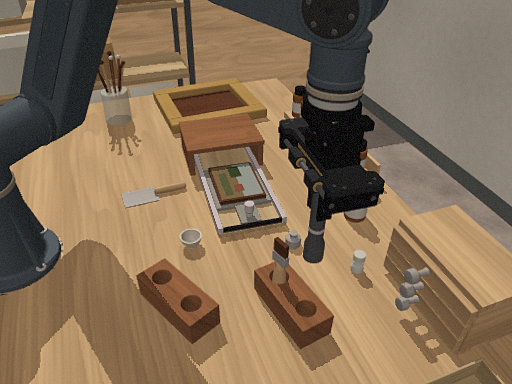

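Torch is out and held upright (lens at about side (314,257)), and the brush and holder are undisturbed. Move over the painting while tilting, staying high at first.

Call:
apply_moves(series=[{"offset": [0, 0.5, 0], "rot": [1, 0, 0]}, {"offset": [0.1, 2, 0], "rot": [3, 0, 0]}, {"offset": [0.2, 4, 0], "rot": [6, 0, 0]}, {"offset": [0.3, 6, 0], "rot": [9, 0, 0]}, {"offset": [0.4, 8, 0], "rot": [12, 0, 0]}, {"offset": [0.5, 10, 0], "rot": [15, 0, 0]}, {"offset": [0.5, 12, 0], "rot": [18, 0, 0]}, {"offset": [0.6, 14, 0], "rot": [21, 0, 0]}, {"offset": [0.7, 16, 0], "rot": [24, 0, 0]}, {"offset": [0.8, 18, 0], "rot": [27, 0, 0]}, {"offset": [0.9, 20, 0], "rot": [30, 0, 0]}, {"offset": [1, 22, 0], "rot": [33, 0, 0]}, {"offset": [1, 24, -1], "rot": [36, 0, 0]}, {"offset": [1.1, 26, -2], "rot": [39, 0, 0]}, {"offset": [1.2, 27, -3], "rot": [42, 0, 0]}, {"offset": [1.2, 27.5, -4], "rot": [44, 0, 0]}, {"offset": [1.2, 27.9, -5], "rot": [45, 0, 0]}, {"offset": [1.2, 27.9, -5], "rot": [45, 0, 0]}, {"offset": [1.2, 27.9, -5], "rot": [45, 0, 0]}])

```text
time: 18.2
position: [0.5585, -0.1022, 0.2556]
tool_rot: [0.027, 0.924, 0.382, -0.011]
ft_force: [0.2, -0.1, -1.4]
grip_width: 0.0236
grip_force: 45.0
```

Call:
apply_moves(series=[{"offset": [0, 0.4, -0.8], "rot": [0, 0, 0]}, {"offset": [0, 0.9, -2], "rot": [0, 0, 0]}, {"offset": [0, 1.5, -3.2], "rot": [0, 0, 0]}, {"offset": [0, 2.1, -4.4], "rot": [0, 0, 0]}, {"offset": [0, 2.6, -5.5], "rot": [0, 0, 0]}, {"offset": [0, 2.9, -6.2], "rot": [0, 0, 0]}, {"offset": [0, 3.1, -6.5], "rot": [0, 0, 0]}, {"offset": [0, 3.1, -6.5], "rot": [0, 0, 0]}, {"offset": [0, 3.1, -6.5], "rot": [0, 0, 0]}, {"offset": [0, 3.1, -6.5], "rot": [0, 0, 0]}])

```text
time: 19.2
position: [0.5586, -0.0712, 0.191]
tool_rot: [0.027, 0.924, 0.382, -0.011]
ft_force: [-0.8, -0.1, -1.9]
grip_width: 0.0239
grip_force: 45.0
```

Run:
```python
from rig import get_obs, nets
from h import *
from scipy.spatial.transform import Rotation as R
np.set_printoptions(precision=4,suppress=True)
o=get_obs();p=o['position'];d=R.from_quat(o['tool_rot']).apply([0,0,1])
print(p,d,'tilt',np.degrees(np.arccos(-d[2])),'lens',p+.1157*d,'beam',p+.2157*d,o['ft_force'])
for c in('side','top'):
    im=vision.camera(c); cv2.imwrite(f'pics/{c}3.png',im[:,:,::-1])
    for q in('torch','beam','painting_mid','knob_top'):
        print(c,q,[(np.round(x['centre'],3).tolist(),round(x['conf'],2)) for x in nets.spot_point(c,q)[:3]])
    for n,a in(('tcp',0),('neck',.0737),('lens',.1157),('beam',.2157)): print(c,n,proj(c,p+a*d))
s=cv2.imread('pics/side3.png');t=cv2.imread('pics/top3.png')
f=lambda im,x,y,w,h,k:cv2.resize(im[y:y+h,x:x+w],None,fx=k,fy=k,interpolation=cv2.INTER_CUBIC)
cv2.imwrite('pics/crop3.png',np.hstack([f(s,180,100,133,150,3),f(t,140,120,133,150,3)]))
```

```text
[ 0.5586 -0.0712  0.191 ] [ 0.001   0.7066 -0.7076] tilt 44.95768474946122 lens [0.5587 0.0105 0.1091] beam [0.5588 0.0812 0.0383] [-0.796  -0.1331 -1.9194]
side torch [([0.556, 0.01, 0.113], 0.58)]
side beam [([0.809, -0.117, 0.0], 0.58)]
side painting_mid [([0.559, 0.078, 0.036], 0.79)]
side knob_top [([0.552, -0.053, 0.06], 0.96)]
side tcp [255.9742 158.5404]
side neck [248.1249 166.306 ]
side lens [244.1194 170.2705]
side beam [235.7069 178.601 ]
top torch [([0.558, 0.012, 0.107], 0.52)]
top beam [([0.806, -0.119, 0.002], 0.33)]
top painting_mid [([0.56, 0.084, 0.038], 0.86)]
top knob_top []
top tcp [278.6083 197.4431]
top neck [251.5211 200.6479]
top lens [237.5323 202.3024]
top beam [207.8047 205.8171]
```

View pics/crop3.png

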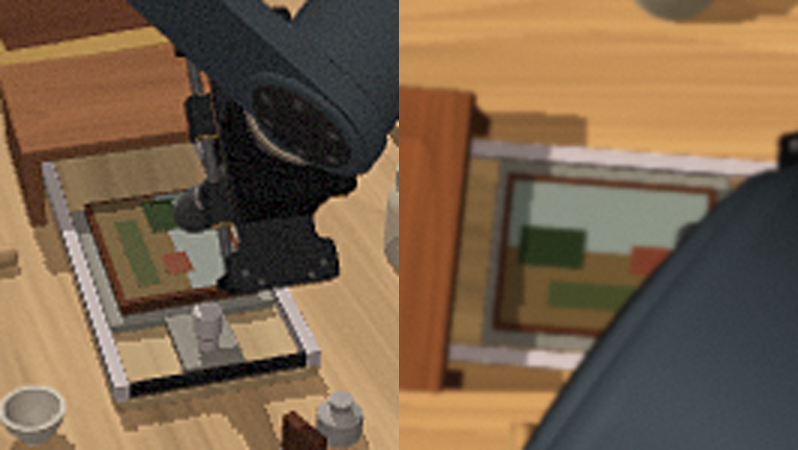

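The lens is where predicted (side pixel ≈ (243,171), predicted (244,170)) and the nets agree within 4 mm. The tilt is 45°, the beam point falls on the painting's middle, and nothing touches. Hold briefly, then hand in.

Call:
apply_moves(series=[{"offset": [0, 0, 0], "rot": [0, 0, 0]}, {"offset": [0, 0, 0], "rot": [0, 0, 0]}, {"offset": [0, 0, 0], "rot": [0, 0, 0]}, {"offset": [0, 0, 0], "rot": [0, 0, 0]}, {"offset": [0, 0, 0], "rot": [0, 0, 0]}])

```text
time: 20.2
position: [0.5583, -0.0708, 0.1905]
tool_rot: [0.027, 0.923, 0.383, -0.011]
ft_force: [0.4, 0.3, -1.5]
grip_width: 0.0235
grip_force: 45.0
```

```bash
python3 -c "
from rig import hand_in,get_obs
o=get_obs();print(o['position'],o['grip_width'],abs(o['joint_velocities']).max());print(hand_in())"
```

```text
[ 0.55826402 -0.07080212  0.19052227] 0.02349941157997594 0.0011062214609230928
the job is handed in; nothing more can be done
None
```

The tray is pulled out to its stop, and the torch is held steady at 45° with its lens about 10 cm from the middle of the painting; I handed the job in at about 20 s, and no verdict came back.

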